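# Fill the nests of a dosing-station repair kit

### The job

Lay out the repair kit at the front of the bench: put the blue-capped pump, the black-coiled brass valve, the green terminal block and the brass push-in fitting each into the grey nest whose recess and black outline match it. Each must sit upright and flat on the yellow floor of its own recess, lined up with the outline (end for end does not matter), and be let go; leave the roll of yellow tape and the red pliers where they lie.

Things in the scene. Friction and masses are not known exactly. Their poses are not given: they have to be found in the camera images.
- pump_c (a point): Dosing pump, blue round cap at one end, black square body, grey motor at the other; 78 x 46 x 50 mm high. This point is the middle of it, 25 mm above its underside. x runs along its 78 mm length toward the motor, z up. The cap and body (x from -39 to -1 mm) are 44 to 46 mm wide across y over 50 mm of height: grip there, closing along y, at about x = -12 mm. The motor end is only 27 mm thick. 110 g nominal.
- valve_c (a point): Brass solenoid valve with a black cubic coil on top; 49 (x) x 62 (y, along its pipe stubs) x 64 mm high. This point is the middle of it, 32 mm above its underside. The coil is 34 x 34 mm, centred at x = -7 mm, y = 0, from 9 mm below to 26 mm above this point: grip it closing along y. A connector sticks out of the coil toward +x; the pipe stubs lie low, under the coil. 220 g nominal.
- block_c (a point): Green six-way terminal block, 17 (x) x 52 (y) x 15 mm high, lying flat. This point is its centre, 7.5 mm above its underside. Grip it across x (17 mm). 18 g nominal.
- fitting_c (a point): Push-in tube fitting with a brass hex foot (19 x 16 mm, 12 mm high), a black round collar and a blue release ring at the top; 39 mm high, standing upright. This point is on its axis, 19.5 mm above its underside. The collar is 15.6 mm in diameter from 2.5 to 16.5 mm above this point and can be gripped from any side. 28 g nominal.
- pump_nest_c (a point): Nest of the pump: a fixed grey plate, 106 x 74 mm (x, y), 8 mm high, with a yellow-floored recess, 94 (x) x 62 (y) mm and 5 mm deep, showing a black pump outline (wide head, narrower motor) in a large oblong recess. This point is the middle of the recess floor, 3 mm above the bench; z up. The pump belongs with its length along this x, either end first.
- valve_nest_c (a point): Nest of the valve: a fixed grey plate, 77 x 90 mm (x, y), 8 mm high, with a yellow-floored recess, 65 (x) x 78 (y) mm and 5 mm deep, showing a black valve outline (a square coil with a narrow pipe bar across it and a small connector) in a nearly square recess. This point is the middle of the recess floor, 3 mm above the bench; z up. The valve belongs with its pipe stubs along this y, either way round.
- block_nest_c (a point): Nest of the terminal block: a fixed grey plate, 45 x 80 mm (x, y), 8 mm high, with a yellow-floored recess, 33 (x) x 68 (y) mm and 5 mm deep, showing a plain narrow black bar in a narrow recess. This point is the middle of the recess floor, 3 mm above the bench; z up. The block belongs with its length along this y, either way round.
- fitting_nest_c (a point): Nest of the fitting: a fixed grey plate, 47 x 47 mm (x, y), 8 mm high, with a yellow-floored recess, 35 mm round and 5 mm deep, showing a small black disc in a small round recess. This point is the middle of the recess floor, 3 mm above the bench; z up. The fitting stands in it upright, at any turn.
- yellow_tape: Bystander: roll of yellow tape, 74 mm across, 24 mm high, lying flat to the left of the work; origin under its centre. Leave it alone.
- red_pliers: Bystander: red-handled long-nose pliers, 169 x 52 x 16 mm, lying flat to the right of the work; origin under its centre. Leave it alone.

How it is judged (in metres and radians):
At the end, for the whole second after the job is handed in: Pump, valve, terminal block and fitting each rest on the floor of their own nest's recess (within 3 mm in height), upright within 0.15 rad, centred within 13 mm (which the recess itself allows), the first three lined up within 0.4 rad either way round, at rest and released (horizontal distance between pump_c and pump_nest_c below 0.013 m and z of pump_c in the frame of pump_nest_c between 0.021 and 0.028 m and angle between each of pump_c, valve_c, block_c, fitting_c's own z axis and vertical below 0.15 rad and angle between the x axis of pump_c and the x axis of pump_nest_c, either way round below 0.4 rad and linear speed of each of pump, valve, block, fitting below 0.02 m/s and horizontal distance between valve_c and valve_nest_c below 0.013 m and z of valve_c in the frame of valve_nest_c between 0.028 and 0.035 m and angle between the x axis of valve_c and the x axis of valve_nest_c, either way round below 0.4 rad and horizontal distance between block_c and block_nest_c below 0.013 m and z of block_c in the frame of block_nest_c between 0.0035 and 0.0105 m and angle between the x axis of block_c and the x axis of block_nest_c, either way round below 0.4 rad and horizontal distance between fitting_c and fitting_nest_c below 0.013 m and z of fitting_c in the frame of fitting_nest_c between 0.0155 and 0.0225 m); the robot touches nothing.
It fails at once if the roll of yellow tape is shoved more than 30 mm (distance of yellow_tape from where it was at the start of the episode above 0.03 m).
It fails at once if the pair of pliers is shoved more than 30 mm (distance of red_pliers from where it was at the start of the episode above 0.03 m).
It also fails if it takes over 115 s, if anything falls off the work surface, if the arm or the gripper's body presses on something with over 40 N, if the wrist force passes 120 N, or if a joint passes its speed limit or range.

### The arm

A 6-joint arm with a two-finger parallel gripper is mounted at the origin on a cart in front of the work surface, level with it; the furniture and walls round the work are solid. World frame = base frame: x ahead of the robot, y to its left, z up, the work surface at z = 0. Lengths are in m, angles in degrees, forces in N, time in s.
With the tool pointing down it reaches from about 0.4 to 0.825 m from the base axis. Payload 7 kg.
Tool frame: the origin (TCP) lies midway between the tips of the shut fingers; the grasp point (between the pads) lies 19 mm behind it; z points along the fingers, y is the line along which they close (so a half turn about z gives the same grasp; the last joint's range is limited). The gripper opens to 88 mm and grips with 3 to 60 N. Pads are 19 mm wide; open, the fingers measure 130 mm over their backs; the gripper's body (78 mm by 193 mm) begins 47 mm behind the grasp point.
Start: joints at [-58.78, 20.546, 0.682, 0, -70.136, -16.507], TCP at [0.171, -0.653, 0.227] pointing down, gripper open.
Joint ranges: [-176.03, 176.03], [-82.01, 121.73], [-58.28, 71.71], [-173.87, 95.51], [-174.79, -0.11], [-173.66, 173.66]. Speed limits (degrees/s): [136.94, 136.94, 172.46, 180, 180, 180].

### API

Orientations are given as [roll, pitch, yaw] about the fixed x, y, z axes, in that order (R = Rz(yaw) Ry(pitch) Rx(roll)).
In Python, from plant import ctrl gives the robot as it stands.
- The arm moves only by the tool step_arm, never from a script. Its argument "rows" is a list of rows, each a list of 3 entries, a list of its own where there are three numbers: the closure, from 0 (fully open) to 1 (shut), then the shift along the world's x, y, z in mm, then the turn, a rotation vector about the world's x, y, z in rad. A call has exactly 5 rows; each row is the pose to reach, as a shift and turn from the pose commanded when the call began; what a row does not reach only later rows make up. A row lasts 1/12 s, in which the tool goes at most 41.7 mm and 7.16 degrees, less where a joint would pass 70% of its speed; a pose out of reach is approached as far as the arm can. A call with a gripper value outside its range is refused whole. The fingers move at their own pace and stop on an object; the grip force is fixed at half the most. Time passes only in rows, so rows that repeat a pose let the fingers close, or fill a call up. It gives the time, the measured TCP pose, the force, the opening and the grip force at its end, in the units of the state.
- ctrl.get_obs(): the state, without advancing time (a new reading comes with each control period).
- ctrl.snapshot(name): name is "scene" or "top" or "wrist"; returns the picture (420x560x3 uint8, red, green, blue); there is no depth.
- ctrl.camera_model(name): a dict with "intrinsics" (3x3 intrinsics, pixels), "R" (3x3) and "t" (3): a world point X has camera coordinates R X + t. Camera axes: x right, y down, z forward; pixel columns grow to the right and rows downward; lengths in m; the calibration is good to about 2 mm. A picture is of the moment at which its call begins: read the wrist's pose just before it. camera_model takes no time and is no camera call; for the wrist camera it gives the pose at the moment of the call.
- ctrl.close_job(): hands the job in; it is judged then, once.
The state is a dict: "clock": time; "joint_pos": joint angles; "qvel": joint speeds; "tau": joint torques, N m; "tool_pos": TCP position; "orientation": TCP orientation; "force": force on the tool from outside, world axes, zero at the start; "moment": the same for the moment, N m; "opening": finger opening in m; "gripper_force": force on a finger pad.
Only numpy, scipy, OpenCV 4.12 (cv2) and the standard library are available. Lean on these libraries where they do the work, as an engineer would, in place of code of your own. Each camera call takes 0.05 s, during which the arm holds its last target. There are 200 camera calls.

## Working session

There is one attempt and no reset: what is moved stays moved. The work goes in short steps, Python scripts to look and compute and a tool call to move; the robot and the scene stay as the last step left them, time stands still between calls to the robot, and variables do not carry over. Pictures are saved under pics/ and viewed, at most 14 in all, crops included, and the job is handed in when it is done.

Besides the shell and the picture viewer there is one more tool, called after "Emit:" by a JSON object that holds its "method" and its "body". step_arm: Moves the arm, as the interface text tells. Its arguments: {"type":"object","properties":{"rows":{"type":"array"}},"required":["rows"]}

```bash
mkdir -p pics
python3 - <<'E'
from plant import ctrl
import cv2
for n in("top","scene"):
    cv2.imwrite(f"pics/{n}0.png",cv2.resize(ctrl.snapshot(n)[:,:,::-1],(800,600),interpolation=cv2.INTER_CUBIC))
    m=ctrl.camera_model(n);print(n,m)
o=ctrl.get_obs();print(o)
E
```

```text
top {'intrinsics': array([[481.31006933,   0.        , 278.75337808],
       [  0.        , 481.31006933, 211.62757372],
       [  0.        ,   0.        ,   1.        ]]), 'R': array([[ 0.02621708, -0.99958079,  0.01228437],
       [-0.98778865, -0.02779179, -0.15330103],
       [ 0.15357817, -0.00811525, -0.98810318]]), 't': array([-0.16281189,  0.48381307,  1.38017415])}
scene {'intrinsics': array([[454.72633731,   0.        , 279.23696318],
       [  0.        , 454.72633731, 210.61522054],
       [  0.        ,   0.        ,   1.        ]]), 'R': array([[-0.64215805, -0.7665018 , -0.01039353],
       [-0.4037473 ,  0.34971372, -0.84539247],
       [ 0.65162961, -0.53867923, -0.53404451]]), 't': array([0.21005143, 0.28444475, 0.82402459])}
{'clock': 0.1, 'joint_pos': array([-5.87803265e+01,  2.05866521e+01,  6.38868368e-01, -1.60681002e-02,
       -7.01356794e+01, -1.65058617e+01]), 'qvel': array([-0.11866318, -0.04388008,  0.15211381,  0.06571019,  0.01797841,
       -0.04943296]), 'tau': array([ 8.60706477e-04, -5.84168351e+01,  2.93750721e+01,  7.01558501e+00,
        1.01112068e-02, -5.06882736e-05]), 'tool_pos': array([ 0.17128626, -0.652457  ,  0.22572811]), 'orientation': array([ 1.79915684e+02, -9.23154350e-03, -1.65291652e+02]), 'force': array([ 0.019839  , -0.14796171, -0.04805401]), 'moment': array([ 0.02540849, -0.06388557, -0.00655424]), 'gripper_force': 0.0, 'opening': 0.08768149988927924}
```

View pics/top0.png

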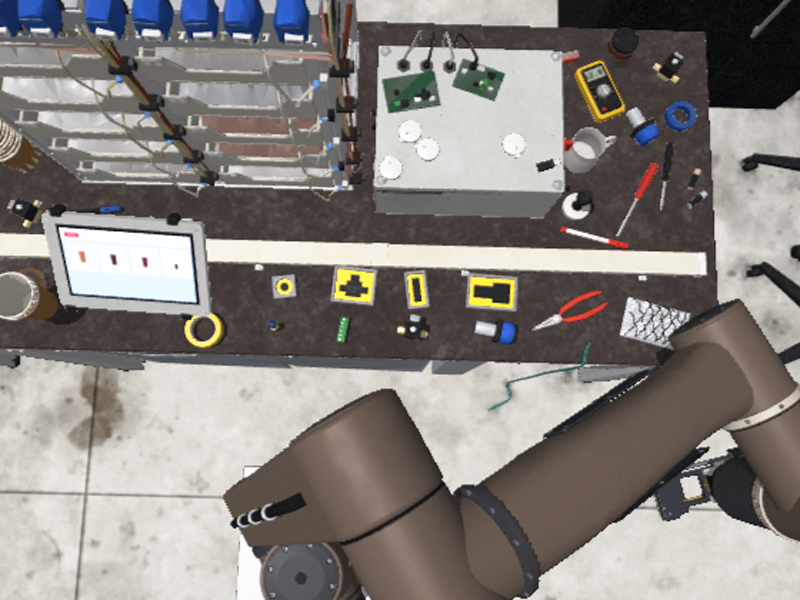

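View pics/scene0.png

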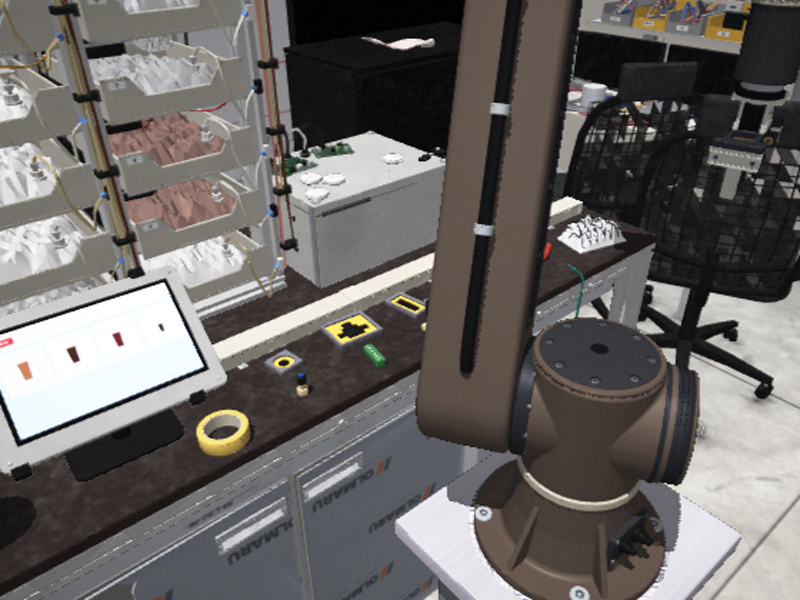

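```bash
cat > h.py <<'E'
from plant import ctrl
import numpy as np, cv2
def px2w(m,u,v,z):
    K,R,t=m["intrinsics"],m["R"],m["t"]
    c=-R.T@t; d=R.T@np.linalg.solve(K,[u,v,1.]); return (c+d*(z-c[2])/d[2])[:2]
def w2px(m,X):
    p=m["intrinsics"]@(m["R"]@np.array(X)+m["t"]); return p[:2]/p[2]
def rect(name,x0,x1,y0,y1,s,z,out):
    """bench map at height z: up=+x, left=+y, s px per mm"""
    m=ctrl.camera_model(name); im=ctrl.snapshot(name)
    W,H=int((y1-y0)*1000*s),int((x1-x0)*1000*s)
    src=np.float32([[0,0],[W,0],[W,H],[0,H]])
    dst=np.float32([w2px(m,[x,y,z]) for x,y in((x1,y1),(x1,y0),(x0,y0),(x0,y1))])
    M=cv2.getPerspectiveTransform(dst,src)
    o=cv2.warpPerspective(im[:,:,::-1],M,(W,H),flags=cv2.INTER_CUBIC); cv2.imwrite(out,o); return m
E
python3 - <<'E'
from h import *
m=ctrl.camera_model("top")
for n,u,v,z in [("fit",274,326,.02),("block",343,330,.007),("valve",412,328,.03),("pump",497,331,.025),("nfit",284,286,.003),("nvalve",354,286,.003),("nblock",416,289,.003),("npump",492,292,.003),("tape",204,330,0),("pliers",572,312,0)]:
    print(n,px2w(m,u*.7,v*.7,z).round(3))
print(ctrl.camera_model("wrist"))
E
```

```text
fit [0.434 0.107]
block [ 0.431 -0.036]
valve [ 0.437 -0.18 ]
pump [ 0.436 -0.356]
nfit [0.522 0.093]
nvalve [ 0.526 -0.055]
nblock [ 0.523 -0.187]
npump [ 0.521 -0.348]
tape [0.424 0.256]
pliers [ 0.484 -0.519]
{'intrinsics': array([[342.13622046,   0.        , 278.06462522],
       [  0.        , 342.13622046, 210.38242242],
       [  0.        ,   0.        ,   1.        ]]), 'R': array([[-0.25391258,  0.96722553,  0.00178073],
       [ 0.9367822 ,  0.24546159,  0.24937463],
       [ 0.24076441,  0.06498752, -0.96840545]]), 't': array([ 0.67410451, -0.03245994,  0.38983397])}
```

Emit:
{"method": "step_arm", "body": {"rows": [[0,[19,35,0],[0,0,-0.05]],[0,[38,70,0],[0,0,-0.1]],[0,[58,105,0],[0,0,-0.15]],[0,[77,140,0],[0,0,-0.2]],[0,[97,175,0],[0,0,-0.257]]]}}

```text
clock: 0.52
tool_pos: [0.2686, -0.476, 0.2261]
orientation: [180.0, -0.0, 179.8]
force: [1.2, -0.0, 0.9]
opening: 0.0874
gripper_force: 0.0
```

Emit:
{"method": "step_arm", "body": {"rows": [[0,[19,35,0],[0,0,0]],[0,[38,70,0],[0,0,0]],[0,[58,105,0],[0,0,0]],[0,[77,140,0],[0,0,0]],[0,[97,175,0],[0,0,0]]]}}

```text
clock: 0.93
tool_pos: [0.3656, -0.3009, 0.2265]
orientation: [180.0, 0.0, 180.0]
force: [0.2, -0.5, 0.0]
opening: 0.0877
gripper_force: 0.0
```

Emit:
{"method": "step_arm", "body": {"rows": [[0,[19,35,0],[0,0,0]],[0,[38,70,0],[0,0,0]],[0,[58,105,0],[0,0,0]],[0,[77,140,0],[0,0,0]],[0,[96,173,0],[0,0,0]]]}}

```text
clock: 1.35
tool_pos: [0.4617, -0.1277, 0.2267]
orientation: [180.0, 0.0, -180.0]
force: [0.2, -0.3, 0.1]
opening: 0.0876
gripper_force: 0.0
```

Emit:
{"method": "step_arm", "body": {"rows": [[0,[0,0,0],[0,0,0]],[0,[0,0,0],[0,0,0]],[0,[0,0,0],[0,0,0]],[0,[0,0,0],[0,0,0]],[0,[0,0,0],[0,0,0]]]}}

```text
clock: 1.77
tool_pos: [0.4608, -0.1308, 0.2265]
orientation: [-180.0, -0.0, 179.9]
force: [-0.5, 0.3, 0.3]
opening: 0.0873
gripper_force: 0.0
```

Run:
```python
from h import *
m=ctrl.camera_model("wrist"); im=ctrl.snapshot("wrist")[:,:,::-1]
cv2.imwrite("pics/w_raw.png",im); np.savez("w.npz",**m)
cv2.imwrite("pics/w1.png",cv2.resize(im,(800,600),interpolation=cv2.INTER_CUBIC))
for p in [(.434,.107,.02),(.436,-.356,.025)]: print(w2px(m,p))
```

```text
[501.54295276 159.84490149]
[ 63.06127563 163.05817929]
```

View pics/w1.png

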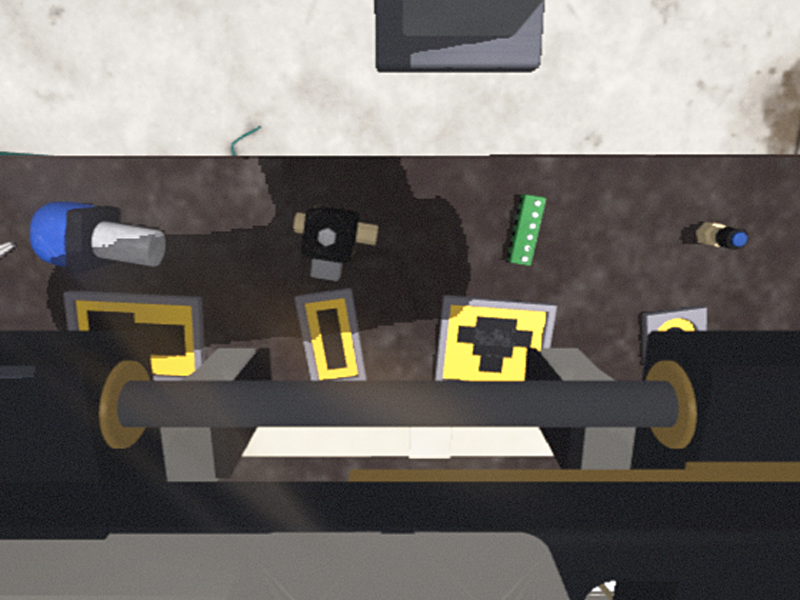

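Emit:
{"method": "step_arm", "body": {"rows": [[0,[25,0,0],[0,0,0]],[0,[50,0,0],[0,0,0]],[0,[70,0,0],[0,0,0]],[0,[70,0,0],[0,0,0]],[0,[70,0,0],[0,0,0]]]}}

```text
clock: 2.23
tool_pos: [0.5314, -0.1307, 0.2258]
orientation: [-180.0, -0.1, 179.9]
force: [-0.2, 0.0, 0.3]
opening: 0.0877
gripper_force: 0.0
```

Run:
```python
from h import *
m=ctrl.camera_model("wrist"); im=ctrl.snapshot("wrist")[:,:,::-1]
np.savez("w2.npz",**m); cv2.imwrite("pics/w2_raw.png",im)
print(ctrl.get_obs()["tool_pos"],m["t"])
for i,c in enumerate((0,280)):
    cv2.imwrite(f"pics/w2_{i}.png",cv2.resize(im[50:250,c:c+280],None,fx=2.8,fy=2.8,interpolation=cv2.INTER_CUBIC))
```

```text
[ 0.53080164 -0.13059931  0.22602443] [ 0.12934608 -0.54690393  0.25700079]
```

View pics/w2_0.png

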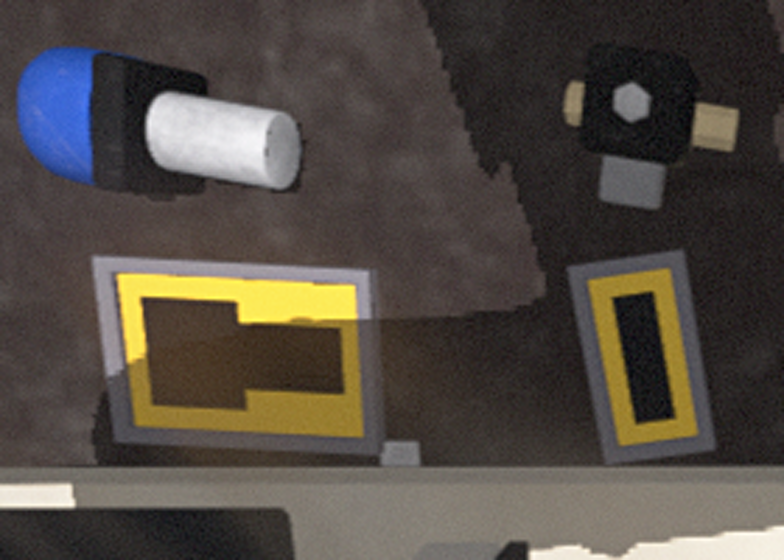

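View pics/w2_1.png

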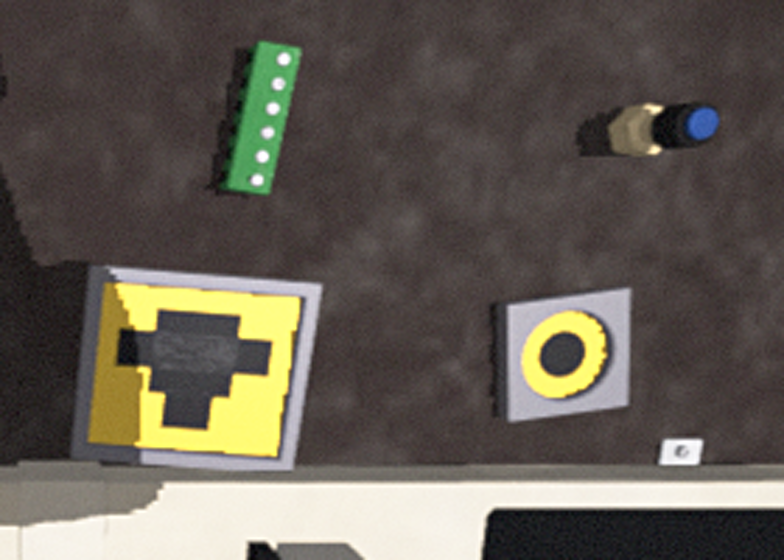

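Run:
```python
from h import *
m=dict(np.load("w2.npz"))
def P(c,x,y,z): return px2w(m,c*280+x/2.8-.5+.18,50+y/2.8-.5+.18,z)
def quad(n,c,pts,z):
    q=np.array([P(c,*p,z) for p in pts]); s=[np.linalg.norm(q[i]-q[i-1])*1000 for i in range(4)]
    e=(q[1]+q[2]-q[0]-q[3]) ; f=(q[2]+q[3]-q[0]-q[1])
    print(n,q.mean(0).round(4),"sides",np.round(s,0),"ang(right edge),ang(down edge)",np.degrees(np.arctan2(e[1],e[0])).round(1),np.degrees(np.arctan2(f[1],f[0])).round(1))
quad("npump",0,[(93,257),(377,271),(382,455),(115,441)],.008)
quad("nblock",0,[(568,267),(683,250),(715,446),(607,463)],.008)
quad("nvalve",1,[(92,265),(322,284),(293,470),(72,458)],.008)
quad("nfit",1,[(508,303),(631,288),(631,406),(508,422)],.008)
quad("block",1,[(258,41),(301,48),(269,194),(222,190)],.011)
quad("coil",0,[(590,42),(697,60),(685,165),(580,150)],.055)
for n,c,x,y,z in [("fit",1,703,124,.039),("fitbase",1,628,132,.006),("nfit disc",1,563,352,.003),("bolt",0,632,102,.064),("vstubL",0,565,103,.013),("vstubR",0,738,130,.013),("capend top",0,18,105,.05),("capend mid",0,18,105,.025),("motor end",0,283,150,.025),("motor start",0,158,128,.025),("face lo",0,200,190,0),("face hi",0,207,75,.05)]: print(n,P(c,x,y,z).round(4))
```

```text
npump [ 0.5244 -0.3431] sides [ 73. 109.  74. 108.] ang(right edge),ang(down edge) 86.9 -3.9
nblock [ 0.525  -0.1841] sides [79. 45. 79. 45.] ang(right edge),ang(down edge) 98.6 8.1
nvalve [ 0.5303 -0.0511] sides [77. 90. 75. 90.] ang(right edge),ang(down edge) 86.0 -4.5
nfit [0.5242 0.0969] sides [48. 47. 47. 49.] ang(right edge),ang(down edge) 97.3 8.3
block [ 0.4355 -0.0315] sides [53. 16. 52. 18.] ang(right edge),ang(down edge) 83.4 -10.0
coil [ 0.4343 -0.1761] sides [33. 35. 33. 35.] ang(right edge),ang(down edge) 81.5 -8.4
fit [0.4395 0.1123]
fitbase [0.4398 0.1077]
nfit disc [0.5234 0.0972]
bolt [ 0.4343 -0.1768]
vstubL [ 0.4296 -0.2087]
vstubR [ 0.4391 -0.1454]
capend top [ 0.4335 -0.3815]
capend mid [ 0.4311 -0.4002]
motor end [ 0.4465 -0.3082]
motor start [ 0.4389 -0.3518]
face lo [ 0.4599 -0.3547]
face hi [ 0.4243 -0.3177]
```

Emit:
{"method": "step_arm", "body": {"rows": [[0,[-24,-12,0],[0,0,-0.037]],[0,[-48,-23,-20],[0,0,-0.074]],[0,[-73,-35,-55],[0,0,-0.11]],[0,[-97,-46,-90],[0,0,-0.148]],[0,[-97,-46,-117],[0,0,-0.148]]]}}

```text
clock: 2.7
tool_pos: [0.4295, -0.1769, 0.1089]
orientation: [179.9, 0.0, 171.2]
force: [0.9, -0.2, -0.5]
opening: 0.0876
gripper_force: 0.0
```

Emit:
{"method": "step_arm", "body": {"rows": [[0,[0,0,0],[0,0,0]],[0,[0,0,0],[0,0,0]],[0,[0,0,0],[0,0,0]],[0,[0,0,0],[0,0,0]],[0,[0,0,0],[0,0,0]]]}}

```text
clock: 3.12
tool_pos: [0.4361, -0.1757, 0.1112]
orientation: [180.0, 0.2, 171.6]
force: [0.8, -0.4, -0.5]
opening: 0.0875
gripper_force: 0.0
```

Emit:
{"method": "step_arm", "body": {"rows": [[0,[-1,0,-22],[0,0,0]],[0,[-1,0,-45],[0,0,0]],[0,[-1,0,-65],[0,0,0]],[0,[-1,0,-82],[0,0,0]],[0,[-1,0,-82],[0,0,0]]]}}

```text
clock: 3.53
tool_pos: [0.4324, -0.1756, 0.0257]
orientation: [-180.0, -0.2, 171.5]
force: [-0.3, -0.1, -0.0]
opening: 0.0877
gripper_force: 0.0
```

Run:
```python
from h import *
print(ctrl.get_obs()["tool_pos"],ctrl.get_obs()["force"])
im=ctrl.snapshot("wrist")[:,:,::-1]
cv2.imwrite("pics/g1.png",im)
```

```text
[ 0.43237839 -0.17556769  0.02567835] [-0.34688935 -0.09606909 -0.03697939]
```

View pics/g1.png

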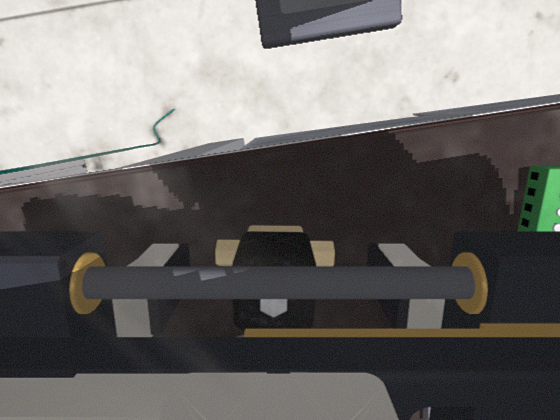

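The valve's coil (col 235–315, row 230–330) is centred between the open fingers. Now close.

Emit:
{"method": "step_arm", "body": {"rows": [[0.9,[0,0,1],[0,0,0]],[0.9,[0,0,2],[0,0,0]],[0.9,[0,0,2],[0,0,0]],[0.9,[0,0,2],[0,0,0]],[0.9,[0,0,2],[0,0,0]]]}}

```text
clock: 4.0
tool_pos: [0.4339, -0.1759, 0.0303]
orientation: [180.0, 0.1, 171.5]
force: [-1.0, -0.2, -1.1]
opening: 0.0598
gripper_force: 0.0
```

Emit:
{"method": "step_arm", "body": {"rows": [[0.9,[0,0,0],[0,0,0]],[0.9,[0,0,0],[0,0,0]],[0.9,[0,0,0],[0,0,0]],[0.9,[0,0,0],[0,0,0]],[0.9,[0,0,0],[0,0,0]]]}}

```text
clock: 4.42
tool_pos: [0.4335, -0.1759, 0.0296]
orientation: [-180.0, 0.0, 171.5]
force: [-0.5, -0.8, 1.5]
opening: 0.0343
gripper_force: 30.0
```

Emit:
{"method": "step_arm", "body": {"rows": [[0.9,[0,0,12],[0,0,0]],[0.9,[0,0,24],[0,0,0]],[0.9,[0,0,36],[0,0,0]],[0.9,[0,0,48],[0,0,0]],[0.9,[0,0,50],[0,0,0]]]}}

```text
clock: 4.83
tool_pos: [0.4342, -0.1759, 0.0809]
orientation: [180.0, 0.1, 171.5]
force: [-0.3, 0.0, -2.9]
opening: 0.0339
gripper_force: 30.0
```

Emit:
{"method": "step_arm", "body": {"rows": [[0.9,[15,20,0],[0,0,0.02]],[0.9,[35,50,0],[0,0,0.04]],[0.9,[60,85,0],[0,0,0.06]],[0.9,[80,114,0],[0,0,0.073]],[0.9,[89,126,0],[0,0,0.073]]]}}

```text
clock: 5.25
tool_pos: [0.5249, -0.0467, 0.079]
orientation: [180.0, 0.1, 175.8]
force: [0.8, -0.5, -1.5]
opening: 0.0341
gripper_force: 30.0
```

Emit:
{"method": "step_arm", "body": {"rows": [[0.9,[0,0,0],[0,0,0]],[0.9,[0,0,0],[0,0,0]],[0.9,[0,0,-10],[0,0,0]],[0.9,[0,0,-20],[0,0,0]],[0.9,[0,0,-30],[0,0,0]]]}}

```text
clock: 5.67
tool_pos: [0.5214, -0.0507, 0.0482]
orientation: [-180.0, -0.0, 175.6]
force: [0.5, -0.8, -3.1]
opening: 0.0337
gripper_force: 30.0
```

Run:
```python
from h import *
print(ctrl.get_obs()["tool_pos"],ctrl.get_obs()["force"])
im=ctrl.snapshot("wrist")[:,:,::-1]
cv2.imwrite("pics/g2.png",im)
```

```text
[ 0.52139947 -0.0506536   0.04820354] [ 0.46678891 -0.75969896 -3.10958543]
```

View pics/g2.png

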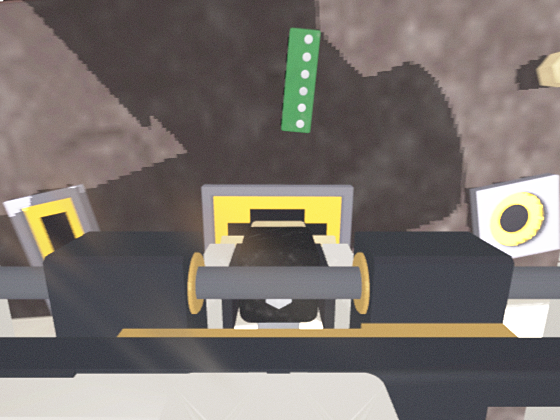

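The valve hangs over its nest, laterally centred (plate cols 203–352, coil 235–325). Lowering and releasing.

Emit:
{"method": "step_arm", "body": {"rows": [[0.9,[1,0,-5],[0,0,0]],[0.9,[1,0,-10],[0,0,0]],[0.9,[1,0,-14],[0,0,0]],[0.9,[1,0,-16],[0,0,0]],[0.9,[1,0,-16],[0,0,0]]]}}

```text
clock: 6.13
tool_pos: [0.5231, -0.05, 0.0331]
orientation: [-180.0, -0.0, 175.7]
force: [0.3, -0.6, -2.8]
opening: 0.0339
gripper_force: 30.0
```

Emit:
{"method": "step_arm", "body": {"rows": [[0.4,[0,0,0],[0,0,0]],[0.4,[0,0,0],[0,0,0]],[0.3,[0,0,0],[0,0,0]],[0.3,[0,0,0],[0,0,0]],[0.3,[0,0,0],[0,0,0]]]}}

```text
clock: 6.55
tool_pos: [0.5237, -0.0498, 0.0339]
orientation: [180.0, 0.0, 175.7]
force: [-0.6, -0.2, -0.7]
opening: 0.0593
gripper_force: 0.0
```

Emit:
{"method": "step_arm", "body": {"rows": [[0.2,[0,0,10],[0,0,0]],[0.2,[0,0,30],[0,0,0]],[0.1,[0,0,60],[0,0,0]],[0,[0,0,90],[0,0,0]],[0,[0,0,120],[0,0,0]]]}}

```text
clock: 6.97
tool_pos: [0.5231, -0.05, 0.1557]
orientation: [-180.0, 0.0, 175.7]
force: [0.8, 0.4, 0.0]
opening: 0.0843
gripper_force: 0.0
```

Emit:
{"method": "step_arm", "body": {"rows": [[0,[-22,5,0],[0,0,-0.04]],[0,[-45,10,0],[0,0,-0.08]],[0,[-66,14,-10],[0,0,-0.108]],[0,[-88,18,-40],[0,0,-0.108]],[0,[-88,18,-60],[0,0,-0.108]]]}}

```text
clock: 7.38
tool_pos: [0.4317, -0.0319, 0.0935]
orientation: [179.9, 0.0, 169.4]
force: [-1.1, -1.4, -1.9]
opening: 0.0875
gripper_force: 0.0
```

Emit:
{"method": "step_arm", "body": {"rows": [[0,[0,0,0],[0,0,0]],[0,[0,0,0],[0,0,0]],[0,[0,0,-15],[0,0,0]],[0,[0,0,-40],[0,0,0]],[0,[0,0,-55],[0,0,0]]]}}

```text
clock: 7.8
tool_pos: [0.4373, -0.0315, 0.039]
orientation: [179.9, 0.1, 169.5]
force: [0.2, 0.4, -0.8]
opening: 0.0876
gripper_force: 0.0
```

Run:
```python
from h import *
print(ctrl.get_obs()["tool_pos"],ctrl.get_obs()["force"])
im=ctrl.snapshot("wrist")[:,:,::-1]
cv2.imwrite("pics/g3.png",im)
```

```text
[ 0.43727276 -0.03145526  0.03902711] [ 0.24991225  0.39761556 -0.78562731]
```

View pics/g3.png

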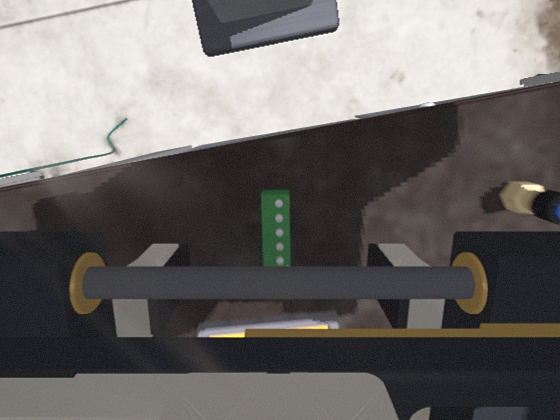

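The block (cols 262–290) is aligned and centred between the fingers.

Emit:
{"method": "step_arm", "body": {"rows": [[0,[0,0,-10],[0,0,0]],[0,[-1,0,-20],[0,0,0]],[0,[-1,0,-30],[0,0,0]],[0,[-1,0,-30],[0,0,0]],[0,[-1,0,-30],[0,0,0]]]}}

```text
clock: 8.27
tool_pos: [0.4357, -0.0316, 0.0096]
orientation: [180.0, 0.0, 169.5]
force: [-0.1, 0.9, 0.3]
opening: 0.0875
gripper_force: 0.0
```

Emit:
{"method": "step_arm", "body": {"rows": [[1,[0,0,0],[0,0,0]],[1,[0,0,0],[0,0,0]],[1,[0,0,0],[0,0,0]],[1,[0,0,0],[0,0,0]],[1,[0,0,0],[0,0,0]]]}}

```text
clock: 8.68
tool_pos: [0.4347, -0.0318, 0.0089]
orientation: [180.0, 0.0, 169.5]
force: [0.1, -0.0, -0.4]
opening: 0.0594
gripper_force: 0.0
```

Emit:
{"method": "step_arm", "body": {"rows": [[1,[0,0,0],[0,0,0]],[1,[0,0,0],[0,0,0]],[1,[0,0,0],[0,0,0]],[1,[0,0,0],[0,0,0]],[1,[0,0,0],[0,0,0]]]}}

```text
clock: 9.1
tool_pos: [0.4344, -0.0319, 0.0085]
orientation: [-180.0, -0.0, 169.5]
force: [-0.7, 0.1, 0.0]
opening: 0.0263
gripper_force: 0.0
```

Emit:
{"method": "step_arm", "body": {"rows": [[1,[0,0,0],[0,0,0]],[1,[0,0,0],[0,0,0]],[1,[0,0,0],[0,0,0]],[1,[0,0,0],[0,0,0]],[1,[0,0,0],[0,0,0]]]}}

```text
clock: 9.52
tool_pos: [0.4344, -0.0319, 0.0085]
orientation: [-180.0, -0.0, 169.5]
force: [1.0, -0.7, -0.2]
opening: 0.0154
gripper_force: 30.0
```

Emit:
{"method": "step_arm", "body": {"rows": [[1,[0,0,10],[0,0,0]],[1,[0,0,25],[0,0,0]],[1,[0,-5,40],[0,0,0.05]],[1,[0,-30,50],[0,0,0.1]],[1,[0,-60,50],[0,0,0.15]]]}}

```text
clock: 9.93
tool_pos: [0.4362, -0.0914, 0.0608]
orientation: [180.0, 0.2, 178.4]
force: [2.4, -0.7, -0.0]
opening: 0.0152
gripper_force: 30.0
```

Emit:
{"method": "step_arm", "body": {"rows": [[1,[10,-30,0],[0,0,0.04]],[1,[30,-60,0],[0,0,0.08]],[1,[55,-85,0],[0,0,0.12]],[1,[80,-92,0],[0,0,0.16]],[1,[90,-92,0],[0,0,0.18]]]}}

```text
clock: 10.35
tool_pos: [0.5273, -0.1861, 0.0584]
orientation: [-180.0, 0.1, -171.6]
force: [1.3, -0.5, 0.5]
opening: 0.0156
gripper_force: 30.0
```

Emit:
{"method": "step_arm", "body": {"rows": [[1,[0,0,0],[0,0,0]],[1,[0,0,0],[0,0,0]],[1,[0,0,-10],[0,0,0]],[1,[0,0,-20],[0,0,0]],[1,[0,0,-20],[0,0,0]]]}}

```text
clock: 10.77
tool_pos: [0.5221, -0.1831, 0.0363]
orientation: [179.9, -0.2, -171.6]
force: [-0.1, 1.6, 0.7]
opening: 0.0153
gripper_force: 30.0
```

Run:
```python
from h import *
print(ctrl.get_obs()["tool_pos"],ctrl.get_obs()["force"])
im=ctrl.snapshot("wrist")[:,:,::-1]
cv2.imwrite("pics/g4.png",im)
```

```text
[ 0.52209567 -0.1831461   0.03632208] [-0.10487713  1.57671645  0.65800276]
```

View pics/g4.png

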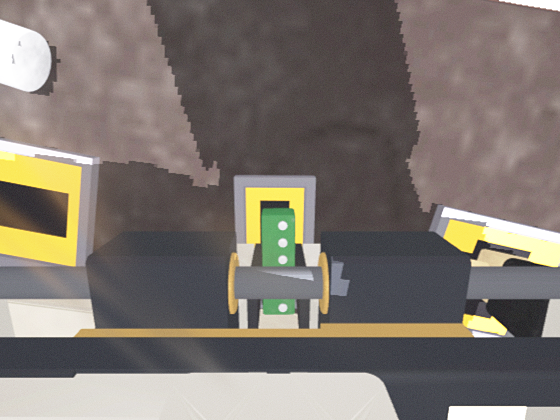

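The block hangs aligned over its nest (block cols 262–296, plate 235–315). Lowering and releasing.

Emit:
{"method": "step_arm", "body": {"rows": [[1,[1,0,-8],[0,0,0]],[1,[1,0,-16],[0,0,0]],[1,[1,0,-22],[0,0,0]],[1,[1,0,-26],[0,0,0]],[1,[1,0,-26],[0,0,0]]]}}

```text
clock: 11.23
tool_pos: [0.525, -0.1838, 0.0117]
orientation: [180.0, -0.1, -171.6]
force: [-0.7, 0.6, -0.2]
opening: 0.0156
gripper_force: 30.0
```

Emit:
{"method": "step_arm", "body": {"rows": [[0.6,[0,0,0],[0,0,0]],[0.6,[0,0,0],[0,0,0]],[0.6,[0,0,0],[0,0,0]],[0.6,[0,0,0],[0,0,0]],[0.6,[0,0,0],[0,0,0]]]}}

```text
clock: 11.65
tool_pos: [0.5255, -0.1839, 0.0127]
orientation: [-180.0, 0.0, -171.6]
force: [0.0, -0.3, 0.7]
opening: 0.0349
gripper_force: 0.0
```

Emit:
{"method": "step_arm", "body": {"rows": [[0.6,[0,0,10],[0,0,0]],[0.5,[0,0,30],[0,0,0]],[0.3,[0,0,60],[0,0,0]],[0,[0,0,90],[0,0,0]],[0,[0,0,120],[0,0,0]]]}}

```text
clock: 12.07
tool_pos: [0.5251, -0.1839, 0.1347]
orientation: [-180.0, -0.0, -171.6]
force: [1.1, 0.6, 0.0]
opening: 0.0565
gripper_force: 0.0
```

Emit:
{"method": "step_arm", "body": {"rows": [[0,[0,-30,15],[0,0,0]],[0,[0,-65,30],[0,0,0]],[0,[0,-100,45],[0,0,0]],[0,[0,-135,60],[0,0,0]],[0,[0,-160,60],[0,0,0]]]}}

```text
clock: 12.48
tool_pos: [0.5265, -0.3471, 0.1973]
orientation: [-179.8, 0.3, -171.6]
force: [1.6, 0.5, 0.6]
opening: 0.086
gripper_force: 0.0
```

Emit:
{"method": "step_arm", "body": {"rows": [[0,[0,0,0],[0,0,0]],[0,[0,0,0],[0,0,0]],[0,[0,0,0],[0,0,0]],[0,[0,0,0],[0,0,0]],[0,[0,0,0],[0,0,0]]]}}

```text
clock: 12.9
tool_pos: [0.5255, -0.3428, 0.1927]
orientation: [180.0, -0.0, -171.5]
force: [0.5, -0.6, 0.8]
opening: 0.0876
gripper_force: 0.0
```

Run:
```python
from h import *
print(ctrl.get_obs()["tool_pos"])
m=ctrl.camera_model("wrist"); np.savez("w3.npz",**m)
im=ctrl.snapshot("wrist")[:,:,::-1]
cv2.imwrite("pics/g5.png",cv2.resize(im[20:270,150:480],None,fx=2.4,fy=2.4,interpolation=cv2.INTER_CUBIC))
```

```text
[ 0.52548413 -0.34284232  0.19272154]
```

View pics/g5.png

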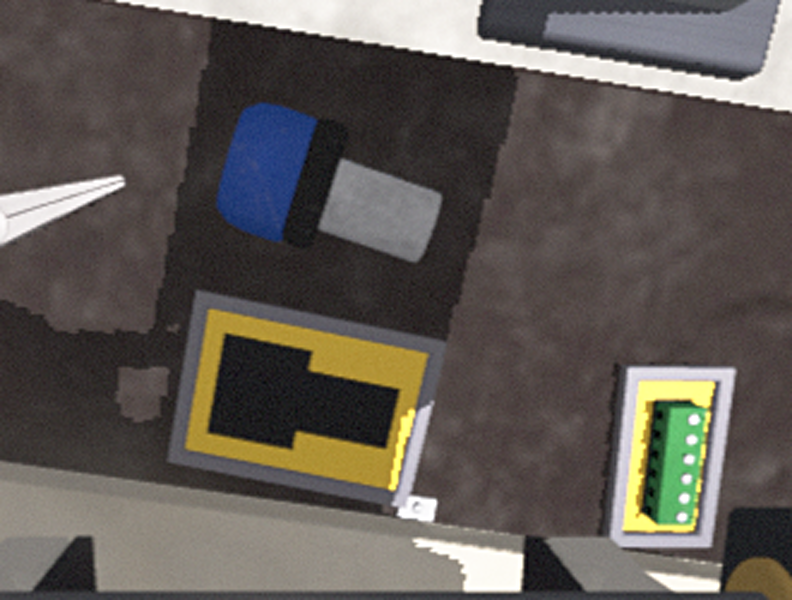

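Run:
```python
from h import *
m=dict(np.load("w3.npz"))
P=lambda x,y,z: px2w(m,150+x/2.4-.3,20+y/2.4-.3,z)
for n,x,y,z in [("capend",228,160,.045),("capend",228,160,.025),("motor end",428,228,.03),("motor end",428,228,.02),("bodyA",345,123,.045),("bodyB",308,245,.045),("joinA",315,118,.045),("joinB",282,240,.045),("headside1",290,107,.045),("headside2",255,237,.045)]: print(n,z,P(x,y,z).round(4))
q=np.array([P(*p,.008) for p in((197,291),(446,341),(403,507),(169,462))]);print("nest",q.mean(0),q)
a=(P(345,123,.045)+P(308,245,.045))/2; d=P(428,228,.025)-a; print(a,np.degrees(np.arctan2(d[1],d[0])),np.linalg.norm(d))
e=P(345,123,.045)-P(308,245,.045);print(np.degrees(np.arctan2(e[1],e[0])),np.linalg.norm(e))
```

```text
capend 0.045 [ 0.4354 -0.3846]
capend 0.025 [ 0.4338 -0.3867]
motor end 0.03 [ 0.4471 -0.3086]
motor end 0.02 [ 0.4467 -0.3072]
bodyA 0.045 [ 0.4173 -0.3457]
bodyB 0.045 [ 0.4599 -0.3524]
joinA 0.045 [ 0.4172 -0.3563]
joinB 0.045 [ 0.4596 -0.362 ]
headside1 0.045 [ 0.415  -0.3654]
headside2 0.045 [ 0.46   -0.3717]
nest [ 0.5242013  -0.34446494] [[ 0.48469249 -0.39477525]
 [ 0.48970971 -0.28983603]
 [ 0.56379299 -0.2947842 ]
 [ 0.55861002 -0.39846429]]
[ 0.43862573 -0.34907963] 78.6307233226186 0.04200287944888127
171.08898404082092 0.04316116016614906
```

Emit:
{"method": "step_arm", "body": {"rows": [[0,[-18,-3,0],[0,0,0.11]],[0,[-36,-6,0],[0,0,0.22]],[0,[-54,-9,0],[0,0,0.33]],[0,[-70,-13,0],[0,0,0.44]],[0,[-88,-16,0],[0,0,0.55]]]}}

```text
clock: 13.37
tool_pos: [0.437, -0.3593, 0.1926]
orientation: [-180.0, -0.0, -139.7]
force: [0.3, 0.1, 1.3]
opening: 0.0878
gripper_force: 0.0
```

Emit:
{"method": "step_arm", "body": {"rows": [[0,[0,0,-10],[0,0,0.11]],[0,[0,0,-30],[0,0,0.22]],[0,[0,0,-50],[0,0,0.33]],[0,[0,0,-70],[0,0,0.44]],[0,[0,0,-80],[0,0,0.55]]]}}

```text
clock: 13.78
tool_pos: [0.4365, -0.3586, 0.1105]
orientation: [179.9, 0.0, -108.2]
force: [0.1, 0.0, -0.1]
opening: 0.0878
gripper_force: 0.0
```

Emit:
{"method": "step_arm", "body": {"rows": [[0,[0,0,0],[0,0,0.08]],[0,[0,0,0],[0,0,0.167]],[0,[0,0,0],[0,0,0.167]],[0,[0,0,0],[0,0,0.167]],[0,[0,0,0],[0,0,0.167]]]}}

```text
clock: 14.2
tool_pos: [0.4377, -0.3595, 0.1128]
orientation: [-180.0, -0.0, -99.1]
force: [-0.3, 0.1, -0.1]
opening: 0.0878
gripper_force: 0.0
```

Emit:
{"method": "step_arm", "body": {"rows": [[0,[0,0,-25],[0,0,0]],[0,[0,0,-50],[0,0,0]],[0,[0,0,-75],[0,0,0]],[0,[0,0,-88],[0,0,0]],[0,[0,0,-94],[0,0,0]]]}}

```text
clock: 14.62
tool_pos: [0.4362, -0.3592, 0.0166]
orientation: [179.8, 0.0, -99.1]
force: [-0.2, -0.2, 1.0]
opening: 0.0877
gripper_force: 0.0
```

Emit:
{"method": "step_arm", "body": {"rows": [[0.9,[0,0,0],[0,0,0]],[0.9,[0,0,0],[0,0,0]],[0.9,[0,0,0],[0,0,0]],[0.9,[0,0,0],[0,0,0]],[0.9,[0,0,0],[0,0,0]]]}}

```text
clock: 15.03
tool_pos: [0.438, -0.3601, 0.0196]
orientation: [-179.9, -0.0, -99.0]
force: [0.6, -0.4, -0.8]
opening: 0.06
gripper_force: 0.0
```

Emit:
{"method": "step_arm", "body": {"rows": [[0.9,[0,0,0],[0,0,0]],[0.9,[0,0,0],[0,0,0]],[0.9,[0,0,0],[0,0,0]],[0.9,[0,0,0],[0,0,0]],[0.9,[0,0,0],[0,0,0]]]}}

```text
clock: 15.45
tool_pos: [0.4376, -0.3601, 0.019]
orientation: [-180.0, -0.0, -99.0]
force: [-1.1, -0.8, 4.7]
opening: 0.045
gripper_force: 30.0
```

Gripped at 45 mm. Lift, move to its nest, hover.

Emit:
{"method": "step_arm", "body": {"rows": [[0.9,[0,0,10],[0,0,0]],[0.9,[0,0,20],[0,0,0]],[0.9,[0,0,30],[0,0,0]],[0.9,[10,0,35],[0,0,0.03]],[0.9,[30,1,35],[0,0,0.06]]]}}

```text
clock: 15.87
tool_pos: [0.4674, -0.3592, 0.056]
orientation: [-179.9, -0.0, -95.5]
force: [-0.0, -0.9, -1.6]
opening: 0.0441
gripper_force: 30.0
```

Emit:
{"method": "step_arm", "body": {"rows": [[0.9,[25,1,0],[0,0,0.03]],[0.9,[45,2,0],[0,0,0.043]],[0.9,[56,3,0],[0,0,0.043]],[0.9,[56,3,0],[0,0,0.043]],[0.9,[56,3,-15],[0,0,0.043]]]}}

```text
clock: 16.28
tool_pos: [0.5258, -0.3564, 0.0411]
orientation: [-179.8, -0.1, -93.0]
force: [-0.0, 0.6, -1.1]
opening: 0.0444
gripper_force: 30.0
```

Run:
```python
from h import *
print(ctrl.get_obs()["tool_pos"],ctrl.get_obs()["force"])
im=ctrl.snapshot("wrist")[:,:,::-1]
cv2.imwrite("pics/g6.png",im)
```

```text
[ 0.52581056 -0.35636704  0.04114709] [-0.01090267  0.57197954 -1.10378926]
```

View pics/g6.png

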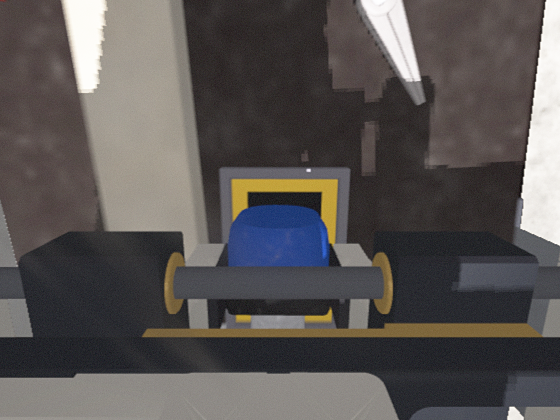

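The pump is aligned with its nest (plate cols 220–350, head 228–330). Lowering and releasing.

Emit:
{"method": "step_arm", "body": {"rows": [[0.9,[-1,0,-4],[0,0,0]],[0.9,[-1,0,-8],[0,0,0]],[0.9,[-1,0,-13],[0,0,0]],[0.9,[-1,0,-17],[0,0,0]],[0.9,[-1,0,-17],[0,0,0]]]}}

```text
clock: 16.75
tool_pos: [0.5224, -0.3564, 0.0219]
orientation: [-180.0, -0.0, -93.1]
force: [-1.3, 0.5, 2.9]
opening: 0.0445
gripper_force: 30.0
```

Emit:
{"method": "step_arm", "body": {"rows": [[0.3,[0,0,0],[0,0,0]],[0.3,[0,0,0],[0,0,0]],[0.3,[0,0,0],[0,0,0]],[0.3,[0,0,0],[0,0,0]],[0.3,[0,0,0],[0,0,0]]]}}

```text
clock: 17.17
tool_pos: [0.5221, -0.3558, 0.0215]
orientation: [180.0, 0.0, -93.1]
force: [-1.7, 1.1, 0.3]
opening: 0.061
gripper_force: 0.7
```

Emit:
{"method": "step_arm", "body": {"rows": [[0.3,[0,0,10],[0,0,0]],[0.3,[0,0,30],[0,0,0]],[0.2,[0,0,60],[0,0,-0.1]],[0,[0,0,90],[0,0,-0.2]],[0,[0,0,120],[0,0,-0.3]]]}}

```text
clock: 17.58
tool_pos: [0.5223, -0.3558, 0.1436]
orientation: [-180.0, -0.0, -110.6]
force: [0.4, 0.5, -0.5]
opening: 0.0764
gripper_force: 0.0
```

Emit:
{"method": "step_arm", "body": {"rows": [[0,[-10,35,10],[0,0,0.06]],[0,[-20,75,10],[0,0,0.12]],[0,[-30,114,10],[0,0,0.18]],[0,[-40,152,10],[0,0,0.24]],[0,[-50,190,10],[0,0,0.3]]]}}

```text
clock: 18.0
tool_pos: [0.4719, -0.1644, 0.1525]
orientation: [-179.9, 0.0, -92.9]
force: [0.9, 0.7, -0.9]
opening: 0.0875
gripper_force: 0.0
```

Emit:
{"method": "step_arm", "body": {"rows": [[0,[-7,39,0],[0,0,0]],[0,[-14,78,0],[0,0,0]],[0,[-20,117,0],[0,0,0]],[0,[-26,156,0],[0,0,0]],[0,[-32,195,0],[0,0,0]]]}}

```text
clock: 18.42
tool_pos: [0.44, 0.031, 0.1527]
orientation: [-179.9, 0.1, -93.1]
force: [0.8, 0.5, 0.5]
opening: 0.0879
gripper_force: 0.0
```

Emit:
{"method": "step_arm", "body": {"rows": [[0,[0,30,0],[0,0,0]],[0,[0,60,0],[0,0,0]],[0,[0,81,-20],[0,0,0]],[0,[0,81,-40],[0,0,0]],[0,[0,81,-60],[0,0,0]]]}}

```text
clock: 18.83
tool_pos: [0.4409, 0.1121, 0.0921]
orientation: [-179.9, 0.1, -92.9]
force: [-0.4, -0.8, -0.2]
opening: 0.0875
gripper_force: 0.0
```

Emit:
{"method": "step_arm", "body": {"rows": [[0,[0,0,0],[0,0,0]],[0,[0,0,0],[0,0,0]],[0,[0,0,0],[0,0,0]],[0,[0,0,0],[0,0,0]],[0,[0,0,0],[0,0,0]]]}}

```text
clock: 19.25
tool_pos: [0.4412, 0.1104, 0.0928]
orientation: [-179.9, 0.1, -93.1]
force: [-0.7, 0.1, 0.8]
opening: 0.0875
gripper_force: 0.0
```

Run:
```python
from h import *
print(ctrl.get_obs()["tool_pos"],ctrl.get_obs()["force"])
m=ctrl.camera_model("wrist")
im=ctrl.snapshot("wrist")[:,:,::-1]
for p in [(.4397,.11,.039),(.4397,.11,.0)]: print(w2px(m,p))
cv2.imwrite("pics/g7.png",im)
```

```text
[0.44117032 0.11035615 0.09282365] [-0.67657558  0.07509527  0.76949264]
[281.84704818 227.03519341]
[281.39753133 211.73421265]
```

View pics/g7.png

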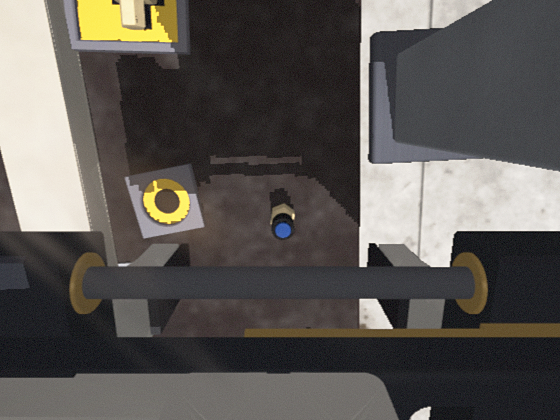

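The blue ring is at (283,229), predicted (282,227), so the position is confirmed. Descend and close.

Emit:
{"method": "step_arm", "body": {"rows": [[0,[-1,0,-20],[0,0,0]],[0,[-1,0,-40],[0,0,0]],[0,[-1,0,-60],[0,0,0]],[0,[-1,0,-72],[0,0,0]],[0,[-1,0,-76],[0,0,0]]]}}

```text
clock: 19.72
tool_pos: [0.4388, 0.1095, 0.0144]
orientation: [179.9, -0.1, -93.1]
force: [-0.4, 0.9, -0.5]
opening: 0.0875
gripper_force: 0.0
```

Emit:
{"method": "step_arm", "body": {"rows": [[1,[0,0,0],[0,0,0]],[1,[0,0,0],[0,0,0]],[1,[0,0,0],[0,0,0]],[1,[0,0,0],[0,0,0]],[1,[0,0,0],[0,0,0]]]}}

```text
clock: 20.13
tool_pos: [0.4399, 0.1105, 0.0163]
orientation: [-179.9, 0.1, -93.1]
force: [0.6, 0.1, -0.5]
opening: 0.06
gripper_force: 0.0
```

Emit:
{"method": "step_arm", "body": {"rows": [[1,[0,0,0],[0,0,0]],[1,[0,0,0],[0,0,0]],[1,[0,0,0],[0,0,0]],[1,[0,0,0],[0,0,0]],[1,[0,0,0],[0,0,0]]]}}

```text
clock: 20.55
tool_pos: [0.4394, 0.1101, 0.0156]
orientation: [180.0, -0.0, -93.1]
force: [0.1, -0.8, 0.5]
opening: 0.0265
gripper_force: 0.0
```

Emit:
{"method": "step_arm", "body": {"rows": [[1,[0,0,0],[0,0,0]],[1,[0,0,0],[0,0,0]],[1,[0,0,0],[0,0,0]],[1,[0,0,0],[0,0,0]],[1,[0,0,0],[0,0,0]]]}}

```text
clock: 20.97
tool_pos: [0.4394, 0.1101, 0.0155]
orientation: [180.0, -0.0, -93.1]
force: [0.2, 0.3, -0.1]
opening: 0.0148
gripper_force: 30.0
```

Emit:
{"method": "step_arm", "body": {"rows": [[1,[0,0,10],[0,0,0]],[1,[0,0,22],[0,0,0]],[1,[5,0,34],[0,0,0]],[1,[20,-3,36],[0,0,0]],[1,[40,-6,36],[0,0,0]]]}}

```text
clock: 21.38
tool_pos: [0.4796, 0.1044, 0.0528]
orientation: [-179.9, 0.1, -93.0]
force: [0.6, 0.7, -0.1]
opening: 0.0147
gripper_force: 30.0
```

Emit:
{"method": "step_arm", "body": {"rows": [[1,[22,-4,0],[0,0,0]],[1,[38,-6,0],[0,0,0]],[1,[44,-7,0],[0,0,0]],[1,[44,-7,0],[0,0,0]],[1,[44,-7,-12],[0,0,0]]]}}

```text
clock: 21.8
tool_pos: [0.5241, 0.0975, 0.0408]
orientation: [-179.9, 0.1, -93.1]
force: [0.3, -0.0, -0.2]
opening: 0.0147
gripper_force: 30.0
```

Run:
```python
from h import *
o=ctrl.get_obs();print(o["tool_pos"],o["opening"],o["gripper_force"])
im=ctrl.snapshot("wrist")[:,:,::-1]
cv2.imwrite("pics/g8.png",im)
```

```text
[0.52410373 0.09745908 0.0407814 ] 0.014691014643134012 29.999915957450867
```

View pics/g8.png

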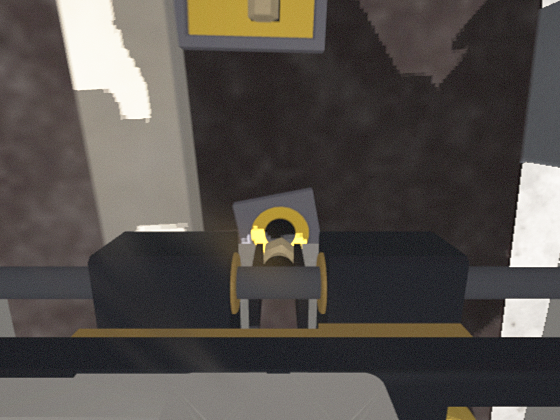

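The fitting's foot (col 278) is lined up with the disc (col 280). Lower and release.

Emit:
{"method": "step_arm", "body": {"rows": [[1,[0,0,-6],[0,0,0]],[1,[0,0,-12],[0,0,0]],[1,[0,0,-17],[0,0,0]],[1,[0,0,-21],[0,0,0]],[1,[0,0,-21],[0,0,0]]]}}

```text
clock: 22.27
tool_pos: [0.5232, 0.0972, 0.0183]
orientation: [180.0, -0.0, -93.1]
force: [0.5, -0.1, 0.7]
opening: 0.0143
gripper_force: 30.0
```

Emit:
{"method": "step_arm", "body": {"rows": [[0.5,[0,0,0],[0,0,0]],[0.5,[0,0,0],[0,0,0]],[0.5,[0,0,0],[0,0,0]],[0.5,[0,0,0],[0,0,0]],[0.5,[0,0,0],[0,0,0]]]}}

```text
clock: 22.68
tool_pos: [0.5235, 0.0972, 0.0186]
orientation: [-180.0, 0.0, -93.1]
force: [1.0, 0.7, -0.6]
opening: 0.041
gripper_force: 0.0
```

Emit:
{"method": "step_arm", "body": {"rows": [[0.5,[0,0,10],[0,0,0]],[0.5,[0,0,30],[0,0,0]],[0.5,[0,0,65],[0,0,0]],[0.3,[0,0,105],[0,0,0]],[0,[0,0,140],[0,0,0]]]}}

```text
clock: 23.1
tool_pos: [0.5233, 0.0969, 0.1615]
orientation: [-180.0, -0.0, -93.1]
force: [1.3, 0.6, -0.0]
opening: 0.0522
gripper_force: 0.0
```

Emit:
{"method": "step_arm", "body": {"rows": [[0,[0,-35,15],[0,0,-0.12]],[0,[0,-70,30],[0,0,-0.24]],[0,[0,-105,45],[0,0,-0.36]],[0,[0,-140,60],[0,0,-0.48]],[0,[0,-175,60],[0,0,-0.6]]]}}

```text
clock: 23.52
tool_pos: [0.5246, -0.0794, 0.223]
orientation: [-179.7, 0.2, -127.7]
force: [1.0, -0.1, 0.5]
opening: 0.0841
gripper_force: 0.0
```

Emit:
{"method": "step_arm", "body": {"rows": [[0,[5,-10,10],[0,0,-0.12]],[0,[10,-20,20],[0,0,-0.24]],[0,[15,-30,30],[0,0,-0.36]],[0,[20,-40,40],[0,0,-0.48]],[0,[20,-50,50],[0,0,-0.6]]]}}

```text
clock: 23.93
tool_pos: [0.5437, -0.1286, 0.2698]
orientation: [-180.0, 0.0, -162.2]
force: [-0.2, 0.3, -0.1]
opening: 0.0878
gripper_force: 0.0
```

Emit:
{"method": "step_arm", "body": {"rows": [[0,[0,0,0],[0,0,-0.12]],[0,[0,0,0],[0,0,-0.24]],[0,[0,0,0],[0,0,-0.32]],[0,[0,0,0],[0,0,-0.32]],[0,[0,0,0],[0,0,-0.32]]]}}

```text
clock: 24.35
tool_pos: [0.5432, -0.1279, 0.2692]
orientation: [180.0, 0.0, 180.0]
force: [0.4, -0.8, 0.1]
opening: 0.0876
gripper_force: 0.0
```

Run:
```python
from h import *
o=ctrl.get_obs();print(o["tool_pos"],o["orientation"],o["opening"],o["gripper_force"])
m=ctrl.camera_model("wrist"); np.savez("w9.npz",**m)
im=ctrl.snapshot("wrist")[:,:,::-1]
cv2.imwrite("pics/g9.png",cv2.resize(im,None,fx=1.42,fy=1.42,interpolation=cv2.INTER_CUBIC))
```

```text
[ 0.543214   -0.12791094  0.26920141] [1.79999383e+02 2.97053421e-02 1.79974143e+02] 0.08760621000162973 0.0
```

View pics/g9.png

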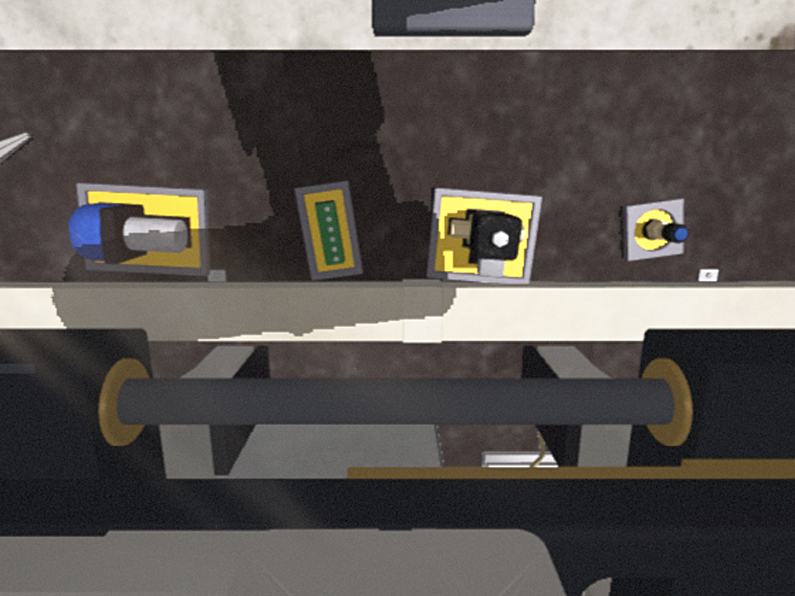

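All four parts stand in their nests: pump (130,233), block (328,232), valve bolt (500,239) and fitting ring (681,234). I'll check the numbers once, then hand in.

Run:
```python
from h import *
m=dict(np.load("w9.npz"))
for n,x,y,z,g in [("valve bolt",500,239,.067,(.5233,-.0506)),("fit",681,234,.042,(.5238,.097)),("block",328,232,.018,(.525,-.184)),("motor end",187,236,.028,(.5264,-.305)),("cap end",70,231,.045,(.522,-.383))]:
    print(n,((px2w(m,x/1.42,y/1.42,z)-g)*1000).round(1),"mm off")
```

```text
valve bolt [1.3 1.2] mm off
fit [0.2 2.4] mm off
block [0.  0.2] mm off
motor end [0.7 6.5] mm off
cap end [-1.   0.3] mm off
```

```bash
python3 -c "
from plant import ctrl
print(ctrl.close_job())"
```

```text
the job is handed in; nothing more can be done
None
```

I placed the pump, valve, terminal block and fitting in their own nests, released them, and handed the job in at about 24 s. A final camera check put the valve, block and fitting within about 3 mm of target; the pump's cap end was within 1 mm and its motor end about 6.5 mm off along its length, roughly 3 mm off centre. The arm stayed clear of the tape and pliers, and no judging result came back.

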